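# Check the thickness of a knife handle scale on its tang with a sprung height gauge

### The job

Lay the orange handle scale (not the black one) on the dark tang of the knife blank, flush with the tang all round, without shifting the blank. Then take the sprung height gauge from its sloping stand, lower it gently in the hand (do not drop it) squarely astride the tang so that both its legs stand flat on the grey stone plate and its foot rests on the middle of the scale and reads the stack height, and leave it standing there. Leave the black scale, the bottle, the tin and the jar where they are.

Things in the scene. Friction and masses are not known exactly. Their poses are not given: they have to be found in the camera images.
- plate: fixed grey stone surface plate, 260 x 180 x 25 mm (x, y, z); origin at the centre of its underside, on the bench; its top is 25 mm up
- blank: loose steel knife blank, 0.25 kg, lying flat on the plate. Its dark tang is 110 x 32 x 6 mm (x, y, z); the brighter, slightly thinner blade continues from the tang's +x end for about 100 mm more and is at most 27 mm wide. Origin: centre of the underside of the tang; x along the blank to the blade
- scale: loose orange handle scale, a slab 110 x 32 x 14 mm (x, y, z) with two small flush brass pin heads on top, about 0.09 kg, starting flat on the sanding board, beside the black one (about 90 mm between centres). Origin: centre of its underside; x along its length, z up. Either way round fits the tang
- scale_mid (a point): centre of the top face of the orange scale
- spare: loose black handle scale, same size and origin as the orange one, on the same board; to be left alone
- board: fixed low sanding board, 170 x 200 x 10 mm (x, y, z), to the left or right of the plate (across from the gauge stand); the two scales lie on it; origin at the centre of its underside
- stand: fixed blue sloping stand, base 140 x 110 mm, left or right of the plate. It holds the gauge tipped 35 degrees, top leaning to the stand's -x, on a 100 mm wide ledge against a 100 mm wide, 45 mm high back plate, both square to the gauge: it comes out along its own +z. Nothing of it is higher than the gauge. Origin: centre of its underside
- gauge: loose sprung height gauge, about 0.4 kg: aluminium bridge, two legs 40 x 12 x 58 mm (x, y, z) centred at y = -36 and +36 mm (60 mm clear between), crossbar 40 x 84 mm from z = 46 to 58 mm, red grip block 30 x 26 mm (x, y) from z = 58 to 102 mm. Origin: midway between the legs at the level of their soles; z up through the grip. In the stand it is tipped 35 degrees about its y
- gauge_grip (a point): point in the middle of the red grip block, 82 mm above the gauge's soles
- foot (a joint): slide of the gauge's foot along the gauge's z, 0 to 0.030 m: 0 = fully down, its underside 10 mm above the level of the leg soles; grows as it is pushed up. Height under the foot = value + 10 mm; the right stack of 20 mm (6 tang + 14 scale) reads 0.010. The spring pushes the foot down with 0.8 N plus 40 N/m
- foot_tip (a point): centre of the underside of the gauge's round foot (16 mm across), on the gauge's z axis
- bottle: loose amber bottle, 44 mm across, 170 mm tall, standing on the bench between the plate and the board or stand; origin at the centre of its underside
- tin: loose tin with a green band, 48 mm across, 100 mm tall, standing on the bench on the other side of the plate; origin at the centre of its underside
- jar: loose blue jar, 56 mm across, 90 mm tall, standing on the bench between the plate and the robot; origin at the centre of its underside
Not all that is in view belongs to the job. Several things have the shape of the scale; the one meant has the colours described above.

How it is judged:
By the outcome, as a careful person would: the job done as asked, in the order asked, and still so for the second after the job is handed in, with the robot touching nothing.
It also fails if it takes over 72 s, if anything falls off the work surface, if the arm or the gripper's body presses on something with over 40 N, if the wrist force passes 120 N, or if a joint passes its speed limit or range.

### The arm

A 6-joint arm with a two-finger parallel gripper is mounted at the origin on the work surface. World frame = base frame: x ahead of the robot, y to its left, z up, the work surface at z = 0. Lengths are in m, angles in rad, forces in N, time in s.
With the tool pointing down it reaches from about 0.3 to 0.775 m from the base axis. Payload 14.6 kg.
Tool frame: the origin (TCP) lies at the very end of the fingers, on their centre line; the grasp point (between the pads) lies 19 mm behind it; z points along the fingers, y is the line along which they close (so a half turn about z gives the same grasp; the last joint's range is limited). The gripper opens to 94 mm and grips with 3 to 60 N. Pads are 16 mm wide; open, the fingers measure 119 mm over their backs; the gripper's body (75 mm by 177 mm) begins 78 mm behind the grasp point.
Start: joints at [1.179, 0.3, 1.521, -0, 1.321, -0.067], TCP at [0.176, 0.521, 0.205] pointing down, gripper open.
Joint ranges: [-3.03, 3.03], [-0.79, 2.21], [0.23, 2.52], [-1.04, 4.18], [0, 3.07], [-2.55, 2.55]. Speed limits (rad/s): [2.22, 2.22, 2.57, 3.14, 3.14, 3.14].

### API

Orientations are given as [roll, pitch, yaw] about the fixed x, y, z axes, in that order (R = Rz(yaw) Ry(pitch) Rx(roll)).
In Python, from station import ctrl gives the robot as it stands. The module is installed in compiled form; this text tells all that it offers.
- The arm moves only by the tool step_arm, never from a script. Its argument "deltas" is a list of rows, each an object with "dp": the shift along the tool's x, y, z scaled (see below), a list of three; "twist": the turn about the tool's z scaled (see below). In form: [{"dp": [tx, ty, tz], "twist": twist}, ...]. A call has 1 to 12 rows; each row shifts and turns the commanded pose from where the row before left it, along the tool's axes as they then stand; what a row does not reach is not made up. The controller multiplies each number of a shift by 0.04 m and each number of a turn by 4 degrees. A row lasts 1/10 s, in which the tool goes at most 50 mm and 8.59 degrees, less where a joint would pass 70% of its speed; a pose out of reach is approached as far as the arm can. A call with a number of a shift or a turn outside -1 to 1 is refused whole. A call with a gripper value outside its range is refused whole. "gripper" is the opening, from -1 (shut) to 1 (fully open), set as the call begins (left out, the last holds). The fingers move at their own pace and stop on an object; "squeeze" is the grip in N (left out, the last holds). Time passes only in rows, so rows that do not move let the fingers close. It gives the time, the measured TCP pose, the force, the opening and the grip force at its end, in the units of the state.
- ctrl.get_obs(): the state, without advancing time (a new reading comes with each control period).
- ctrl.camera(name): name is "scene" or "top"; returns (picture, depth): 400x640x3 uint8, red, green, blue; 400x640 float32, m along the optical axis (not along the pixel's ray), 0 where there is no reading.
- ctrl.get_calibration(name): a dict with "fx", "fy", "cx", "cy" (pixels), "world_to_cam" (4x4, takes a point from world to camera coordinates). Camera axes: x right, y down, z forward; pixel columns grow to the right and rows downward; lengths in m; the calibration is good to about 2 mm. A picture is of the moment at which its call begins. get_calibration takes no time and is no camera call.
- ctrl.hand_in(): hands the job in; it is judged then, once.
Trained networks look in the newest picture that a camera, given by its name, has taken for a name from the list of things; names that differ only in an ending like _2 or _b are one class to them, and where a whole thing is asked for, a point or a joint stands for the part that bears it (a point fixed in the world has none). Each returns a list of dicts, best first, with "conf" (0 to 1); they miss things now and then, are a little off and sometimes report something else, mostly with a low value. They report only what shows in the picture. A call takes as long as a camera call. They do not tell look-alikes from the thing itself.
- ctrl.spot_in(camera, label): "rect" ([left, top, right, bottom] as shares, 0 to 1, of the picture: columns of its width, rows of its height, round what is visible of it).
- ctrl.cut_out(camera, label): "pixels" (400x640 bool, what is visible of it) and "rect" ([left, top, right, bottom] as shares, 0 to 1, of the picture: columns of its width, rows of its height, round what is visible of it).
The state is a dict: "time_s": time; "qpos": joint angles; "joint_vel": joint speeds; "tau": joint torques, N m; "ee_pos": TCP position; "eef_rot": TCP orientation; "force": force on the tool from outside, world axes, zero at the start; "moment": the same for the moment, N m; "grip_width": finger opening in m; "grip_force": force on a finger pad.
Only numpy, scipy, OpenCV 4.12 (cv2) and the standard library are available. Lean on these libraries where they do the work, as an engineer would, in place of code of your own. Each camera call takes 0.05 s, during which the arm holds its last target. There are 200 camera calls.

## Working session

There is one attempt and no reset: what is moved stays moved. The work goes in short steps, Python scripts to look and compute and a tool call to move; the robot and the scene stay as the last step left them, time stands still between calls to the robot, and variables do not carry over. Pictures are saved under pics/ and viewed, at most 10 in all, crops included, and the job is handed in when it is done.

Besides the shell and the picture viewer there is one more tool, called after "Request:" in YAML: its name, and indented under it one key for each argument. step_arm: Moves the arm, as the interface text tells. Its arguments: {"type":"object","properties":{"deltas":{"type":"array"},"gripper":{"type":"number"},"squeeze":{"type":"number"}},"required":["deltas"]}

```bash
mkdir -p pics
cat > h.py <<'E'
import numpy as np, cv2
from station import ctrl
from scipy.spatial.transform import Rotation as R
def save(n,im,s=1): cv2.imwrite(f'pics/{n}.png',cv2.resize(im[:,:,::-1],None,fx=s,fy=s,interpolation=cv2.INTER_CUBIC))
def cloud(cam,d):
    c=ctrl.get_calibration(cam); v,u=np.mgrid[0:400,0:640]
    P=np.stack([(u-c['cx'])/c['fx']*d,(v-c['cy'])/c['fy']*d,d,np.ones_like(d)],-1)
    W=P@np.linalg.inv(np.array(c['world_to_cam'])).T
    return W[...,:3]
E
python3 - <<'E'
from h import *
o=ctrl.get_obs(); print({k:np.round(v,3) for k,v in o.items()})
for n in('top','scene'):
    im,d=ctrl.camera(n); save(n+'0',im,1.25); np.save(n+'_im.npy',im);np.save(n+'_d.npy',d)
    c=ctrl.get_calibration(n); print(n,c['fx'],np.round(np.linalg.inv(c['world_to_cam']),3).tolist())
    for l in('scale','spare','blank','plate','board','stand','gauge','bottle','tin','jar'):
        r=ctrl.spot_in(n,l); print(l,[(round(x['conf'],2),np.round(np.array(x['rect'])*[640,400,640,400]).astype(int).tolist()) for x in r[:3]])
E
```

```text
{'time_s': np.float64(0.0), 'qpos': array([ 1.179,  0.3  ,  1.522, -0.   ,  1.321, -0.067]), 'joint_vel': array([ 0.   , -0.001, -0.001,  0.   , -0.   , -0.   ]), 'tau': array([-2.0000e-03, -5.3181e+01, -3.5274e+01,  7.1000e-02,  2.4000e-02,
       -0.0000e+00]), 'ee_pos': array([0.175, 0.521, 0.205]), 'eef_rot': array([-3.14 , -0.   ,  2.817]), 'force': array([-0.57 ,  0.268, -0.   ]), 'moment': array([ 0.035, -0.016, -0.017]), 'grip_force': np.float64(0.0), 'grip_width': np.float64(0.094)}
top 443.0180078416207 [[-0.027, -0.999, 0.038, 0.436], [-1.0, 0.027, -0.01, -0.063], [0.009, -0.038, -0.999, 1.42], [0.0, 0.0, 0.0, 1.0]]
scale [(0.92, [441, 187, 464, 219]), (0.87, [396, 233, 423, 265]), (0.58, [398, 181, 411, 213])]
spare [(0.79, [369, 180, 388, 214])]
blank [(0.79, [295, 134, 316, 197])]
plate [(0.94, [272, 124, 328, 203])]
board [(0.82, [356, 167, 425, 219]), (0.61, [399, 177, 409, 215]), (0.35, [245, 155, 268, 171])]
stand [(0.79, [188, 174, 223, 219])]
gauge [(0.76, [182, 176, 216, 206])]
bottle [(0.53, [246, 156, 267, 172])]
tin [(0.54, [329, 152, 347, 168])]
jar [(0.56, [276, 213, 296, 227])]
scene 489.52094098114213 [[-0.26, 0.733, -0.628, 1.249], [0.965, 0.193, -0.175, 0.171], [-0.007, -0.652, -0.758, 1.021], [0.0, 0.0, 0.0, 1.0]]
scale [(0.9, [202, 183, 232, 219]), (0.85, [165, 172, 180, 207]), (0.73, [435, 233, 481, 260])]
spare [(0.73, [240, 193, 257, 223])]
blank [(0.75, [292, 222, 339, 285])]
plate [(0.87, [276, 210, 375, 317])]
board [(0.55, [182, 180, 273, 239])]
stand [(0.84, [425, 233, 474, 284]), (0.51, [204, 184, 233, 219])]
gauge [(0.82, [435, 236, 479, 261]), (0.63, [182, 181, 278, 239])]
bottle [(0.66, [366, 225, 388, 283])]
tin [(0.84, [268, 223, 290, 264])]
jar [(0.81, [346, 185, 367, 224])]
```

View pics/top0.png

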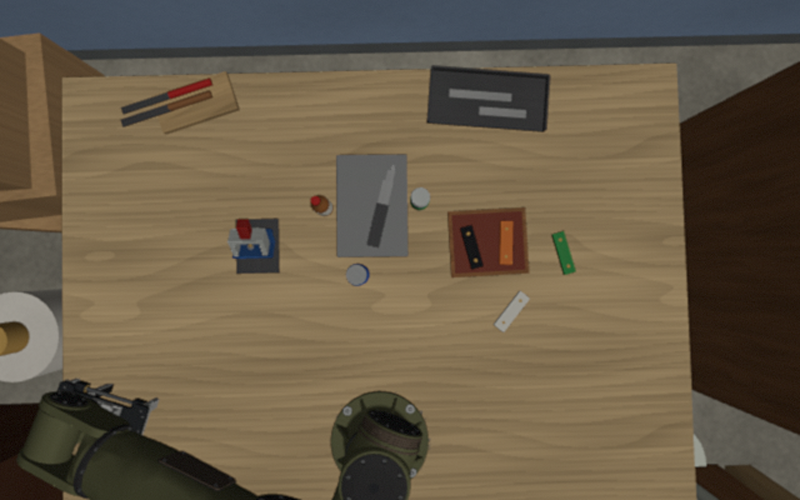

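View pics/scene0.png

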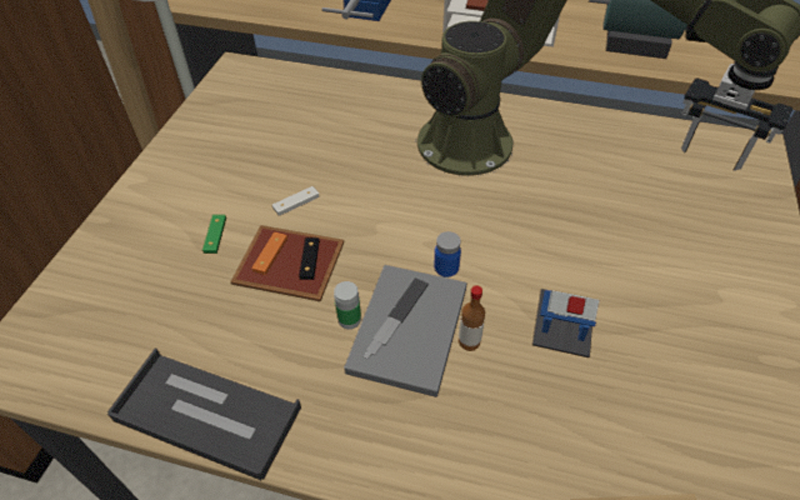

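Top view (×1.25 pixels): orange candidate at (506,243), black at (471,247), green at (563,252) and white at (511,311). The orange one lies on the board and fits the description. Blank tang is at (378,225), stand and gauge at (256,245). I'll confirm with an enlarged crop.

Run:
```python
from h import *
im=np.load('top_im.npy'); s=np.load('scene_im.npy')
a=cv2.resize(im[120:230,265:470],(780,418),interpolation=cv2.INTER_CUBIC); cv2.imwrite('pics/crop1.png',a[:,:,::-1])
b=cv2.resize(im[165:225,175:230],(330,360),interpolation=cv2.INTER_CUBIC); 
c=cv2.resize(s[220:295,415:490],(360,360),interpolation=cv2.INTER_CUBIC)
cv2.imwrite('pics/crop2.png',np.hstack([b,c])[:,:,::-1])
```

```text
(no output)
```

View pics/crop1.png

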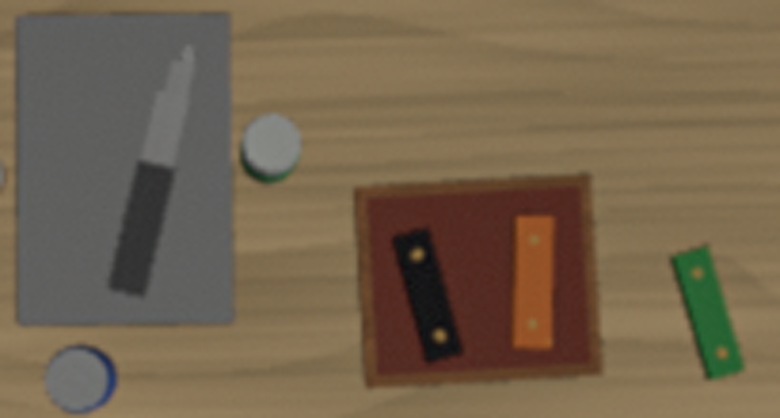

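View pics/crop2.png

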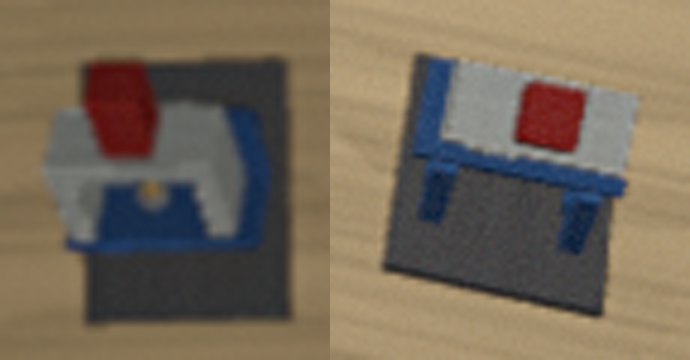

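Crop 1 shows the orange scale at (533,282), lying on the board beside the black one at (427,295). The green one is off the board, so orange is the one to take. The tang is at (142,228). Crop 2 shows the gauge leaning away from the robot (+x), with the red grip at (121,110) in the top view. Next I'll fit box models to the masks in both cameras.

```bash
cat >> h.py <<'E'
from scipy.optimize import least_squares
def proj(cam,W):
    c=ctrl.get_calibration(cam); P=np.c_[W,np.ones(len(W))]@np.array(c['world_to_cam']).T
    return np.c_[c['fx']*P[:,0]/P[:,2]+c['cx'],c['fy']*P[:,1]/P[:,2]+c['cy']]
def mom(m):
    M=cv2.moments(m); return np.array([M['m10']/M['m00'],M['m01']/M['m00'],M['mu20']/M['m00'],M['mu11']/M['m00'],M['mu02']/M['m00'],M['m00']])
def box(lo,hi): return np.array([[x,y,z] for x in(lo[0],hi[0]) for y in(lo[1],hi[1]) for z in(lo[2],hi[2])])
def polymom(uv): return mom(cv2.convexHull(uv.astype(np.float32)))
def mask(im,kind,rect):
    h=cv2.cvtColor(im,cv2.COLOR_RGB2HSV).astype(int); H,S,V=h[...,0],h[...,1],h[...,2]
    m={'orange':(H>5)&(H<16)&(S>160)&(V>120),'black':V<45,'tang':V<72,'red':((H<6)|(H>172))&(S>150)&(V>70)}[kind]
    r=np.zeros_like(m); x0,y0,x1,y1=rect; r[y0:y1,x0:x1]=1
    n,L,st,_=cv2.connectedComponentsWithStats((m&r).astype(np.uint8))
    return (L==1+np.argmax(st[1:,4])).astype(np.uint8)
def fit(B,pose,x0,masks,wa=1):
    ms={c:mom(m) for c,m in masks.items()}
    def f(p):
        r=[]
        for c,m in ms.items():
            q=polymom(proj(c,pose(p,B))); r+=list(q[:2]-m[:2]); 
            a=lambda k:np.arctan2(2*k[3],k[2]-k[4])/2
            d=a(q)-a(m); d=(d+np.pi/2)%np.pi-np.pi/2; r.append(wa*d*8)
        return r
    s=least_squares(f,x0,diff_step=1e-4); 
    for c,m in ms.items(): print(c,'area',m[5],round(polymom(proj(c,pose(s.x,B)))[5]),end=' ')
    print('sol',np.round(s.x,4),'res',np.round(s.fun,2)); return s.x
def flat(z):
    return lambda p,B:B@R.from_euler('z',p[2]).as_matrix().T+[p[0],p[1],z]
SL=box([-.055,-.016,0],[.055,.016,.014]); TG=box([-.055,-.016,0],[.055,.016,.006])
E
python3 - <<'E'
from h import *
im={c:np.load(c+'_im.npy') for c in('top','scene')}
D={c:np.load(c+'_d.npy') for c in('top','scene')}
C={c:cloud(c,D[c]) for c in D}
for name,B,z,k,rc in(('scale',SL,.010,'orange',{'top':(390,165,425,225),'scene':(190,175,240,230)}),
                   ('tang',TG,.025,'tang',{'top':(285,130,322,203),'scene':(290,212,350,290)})):
    M={c:mask(im[c],k,rc[c]) for c in im}
    for c in M:
        w=C[c][M[c]>0]; print(name,c,M[c].sum(),np.round(np.median(w,0),4))
    x0=[*np.median(C['top'][M['top']>0],0)[:2],-.2 if name=='tang' else 0.]
    fit(B,flat(z),x0,M)
    for c in M: fit(B,flat(z),x0,{c:M[c]})
M={'top':mask(im['top'],'red',(180,165,220,215)),'scene':mask(im['scene'],'red',(430,225,485,270))}
for c in M: print('red',c,M[c].sum(),np.round(np.median(C[c][M[c]>0],0),4))
GB=box([-.015,-.013,-.024],[.015,.013,.020])
# gauge: leaning to stand -x ; p=x,y,z of grip point, stand yaw
pose=lambda p,B:B@(R.from_euler('z',p[3])*R.from_euler('y',-np.deg2rad(35))).as_matrix().T+p[:3]
fit(GB,pose,[*np.median(C['scene'][M['scene']>0],0),np.pi],M,.3)
print('plate z',np.median(C['top'][150:190,275:285,2]),np.median(C['top'][190:200,305:320,2]),'bench',np.median(C['top'][260:290,300:330,2]),'board',np.median(C['top'][190:205,385:395,2]))
# stand base yaw: dark base
m=(im['top'][:,:,:].max(-1)<75)&(np.arange(640)[None]>185)&(np.arange(640)[None]<228)&(np.arange(400)[:,None]>170)&(np.arange(400)[:,None]<225)
ys,xs=np.nonzero(m); print(cv2.minAreaRect(np.c_[xs,ys].astype(np.float32)))
for l,b in(('bottle',None),('tin',None),('jar',None)):
    r=ctrl.cut_out('top',l)[0]; w=C['top'][r['pixels']]; w=w[w[:,2]>.06]; print(l,np.round(np.median(w,0),3),np.round(w.max(0),3))
E
```

```text
scale top 319 [ 0.4874 -0.3343  0.0242]
scale scene 373 [ 0.4916 -0.3331  0.0232]
top area 319.0 379 scene area 373.0 477 sol [ 0.4876 -0.3355 -0.    ] res [-0.04  0.68 -0.43 -0.21  0.68 -0.54]
top area 319.0 379 sol [ 0.4897 -0.3357  0.    ] res [-0.    0.   -0.43]
scene area 373.0 475 sol [ 0.4851 -0.336  -0.    ] res [-0.01 -0.   -0.54]
tang top 340 [ 0.5427 -0.01    0.0306]
tang scene 339 [ 0.5461 -0.0073  0.0308]
top area 340.0 360 scene area 339.0 499 sol [ 0.5424 -0.0085 -0.2579] res [-0.42  0.22 -0.03 -0.37  0.09  0.01]
top area 340.0 359 sol [ 0.5431 -0.0099 -0.2613] res [ 0.  0. -0.]
scene area 339.0 499 sol [ 0.5419 -0.0077 -0.2569] res [ 0.  0. -0.]
red top 146 [0.5358 0.2989 0.1251]
red scene 148 [0.5489 0.3014 0.1268]
top area 146.0 195 scene area 148.0 200 sol [0.5377 0.3032 0.1127 3.1519] res [-0.3   0.05  0.07 -0.23  0.02  0.  ]
plate z 0.02503294056237071 0.025710382203492754 bench -0.00017142659273094996 board 0.010851713286585296
((205.5, 196.49998474121094), (42.99999237060547, 32.99999237060547), 90.0)
bottle [0.587 0.118 0.115] [0.608 0.145 1.42 ]
tin [ 0.601 -0.117  0.099] [ 0.625 -0.094  0.106]
jar [0.422 0.037 0.09 ] [0.446 0.061 0.096]
```

```bash
cat > m2.py <<'E'
from h import *
def fine(im,rect,fn):
    """4x upsampled mask -> mask moments in original pixel units, biggest component, holes filled"""
    x0,y0,x1,y1=rect; a=cv2.resize(im[y0:y1,x0:x1],None,fx=4,fy=4,interpolation=cv2.INTER_CUBIC)
    m=fn(a.astype(int)).astype(np.uint8)
    cs,_=cv2.findContours(m,cv2.RETR_EXTERNAL,cv2.CHAIN_APPROX_NONE); c=max(cs,key=cv2.contourArea)
    f=np.zeros_like(m); cv2.drawContours(f,[c],-1,1,-1)
    M=mom(f); return np.r_[(M[0]+.5)/4-.5+x0,(M[1]+.5)/4-.5+y0,M[2:5]/16,M[5]/16]
def fitm(B,pose,x0,ms,w=8,quiet=0):
    a=lambda k:np.arctan2(2*k[3],k[2]-k[4])/2
    def f(p):
        r=[]
        for c,m in ms.items():
            q=polymom(proj(c,pose(p,B))); d=(a(q)-a(m)+np.pi/2)%np.pi-np.pi/2; r+=[*(q[:2]-m[:2]),d*w]
        return np.array(r)
    s=least_squares(f,np.array(x0)+1e-3,diff_step=1e-3)
    if not quiet: print('  ',list(ms),'area meas/model',[(round(m[5]),round(polymom(proj(c,pose(s.x,B)))[5])) for c,m in ms.items()],'sol',np.round(s.x,4),'res',np.round(s.fun,2))
    return s.x
E
python3 - <<'E'
from m2 import *
im={c:np.load(c+'_im.npy') for c in('top','scene')}
for c,pts in(('top',((404,190),(404,180),(395,195),(300,185),(298,190),(310,150),(290,185))),('scene',((216,200),(225,190),(205,217),(318,245),(325,235),(300,275),(300,240)))):
    for u,v in pts: print(c,u,v,im[c][v,u])
dark=lambda t:(lambda a:a.max(-1)<t)
org=lambda a:(a[...,0]-a[...,2]>85)
rc={'s':{'top':(390,165,425,225),'scene':(190,175,240,230)},'t':{'top':(285,135,322,200),'scene':(298,214,345,262)}}
top=lambda B:B[B[:,2]==B[:,2].max()]
for th in(70,90,110):
    print('org',th); ms={c:fine(im[c],rc['s'][c],lambda a:(a[...,0]-a[...,2]>th)) for c in im}
    for B in(SL,top(SL)):
        fitm(B,flat(.010),[.489,-.335,.0],{'top':ms['top']}); fitm(B,flat(.010),[.489,-.335,.0],{'scene':ms['scene']})
for th in(65,75,85):
    print('dark',th); ms={c:fine(im[c],rc['t'][c],dark(th)) for c in im}
    for B in(TG,top(TG)):
        fitm(B,flat(.025),[.543,-.01,-.25],{'top':ms['top']}); fitm(B,flat(.025),[.543,-.01,-.25],{'scene':ms['scene']})
E
```

```text
top 404 190 [147  81  39]
top 404 180 [148  81  39]
top 395 195 [84 43 34]
top 300 185 [51 52 52]
top 298 190 [51 51 51]
top 310 150 [116 115 113]
top 290 185 [95 95 94]
scene 216 200 [183 107  54]
scene 225 190 [185 109  58]
scene 205 217 [97 54 24]
scene 318 245 [66 65 68]
scene 325 235 [63 61 63]
scene 300 275 [140 139 139]
scene 300 240 [117 119 118]
org 70
   ['top'] area meas/model [(374, 379)] sol [ 0.4905 -0.3356 -0.0582] res [-0. -0. -0.]
   ['scene'] area meas/model [(448, 482)] sol [ 0.488  -0.335  -0.0481] res [-0.  0. -0.]
   ['top'] area meas/model [(374, 352)] sol [ 0.4905 -0.3344 -0.0585] res [0. 0. 0.]
   ['scene'] area meas/model [(448, 367)] sol [ 0.4932 -0.3315 -0.0426] res [ 0. -0.  0.]
org 90
   ['top'] area meas/model [(323, 379)] sol [ 0.4909 -0.3356 -0.0545] res [ 0. -0.  0.]
   ['scene'] area meas/model [(378, 481)] sol [ 0.4859 -0.3356 -0.0563] res [ 0. -0. -0.]
   ['top'] area meas/model [(323, 351)] sol [ 0.4908 -0.3343 -0.0548] res [ 0.  0. -0.]
   ['scene'] area meas/model [(378, 366)] sol [ 0.4911 -0.3322 -0.0508] res [-0. -0. -0.]
org 110
   ['top'] a
[... 728 characters left out ...]
meas/model [(349, 359)] sol [ 0.5435 -0.0101 -0.2594] res [ 0. -0.  0.]
   ['scene'] area meas/model [(414, 499)] sol [ 0.5416 -0.0078 -0.2581] res [ 0.  0. -0.]
   ['top'] area meas/model [(349, 356)] sol [ 0.5434 -0.0102 -0.2594] res [ 0.  0. -0.]
   ['scene'] area meas/model [(414, 455)] sol [ 0.5437 -0.0072 -0.2574] res [-0. -0.  0.]
dark 85
   ['top'] area meas/model [(386, 359)] sol [ 0.5434 -0.0101 -0.2598] res [0. 0. 0.]
   ['scene'] area meas/model [(445, 498)] sol [ 0.5414 -0.008  -0.26  ] res [-0. -0.  0.]
   ['top'] area meas/model [(386, 356)] sol [ 0.5433 -0.0102 -0.2598] res [-0. -0. -0.]
   ['scene'] area meas/model [(445, 455)] sol [ 0.5434 -0.0075 -0.2593] res [-0.  0.  0.]
```

Request:
step_arm:
  deltas:
    - {"dp": [0,0,0],"twist": -0.967}
    - {"dp": [0,0,0],"twist": -0.967}
    - {"dp": [0,0,0],"twist": -0.967}
    - {"dp": [0,0,0],"twist": -0.967}
    - {"dp": [-0.376,-0.871,0],"twist": 0}
    - {"dp": [-0.376,-0.871,0],"twist": 0}
    - {"dp": [-0.376,-0.871,0],"twist": 0}
    - {"dp": [-0.376,-0.871,0],"twist": 0}
    - {"dp": [-0.376,-0.871,0],"twist": 0}
    - {"dp": [-0.376,-0.871,0],"twist": 0}
    - {"dp": [-0.376,-0.871,0],"twist": 0}
    - {"dp": [-0.376,-0.871,0],"twist": 0}
  gripper: 1

```text
time_s: 2.45
ee_pos: [0.2806, 0.235, 0.2056]
eef_rot: [3.141, 0.0, 3.087]
force: [1.3, -0.7, 0.4]
grip_width: 0.0939
grip_force: 0.0
```

Request:
step_arm:
  deltas:
    - {"dp": [-0.376,-0.871,0],"twist": 0}
    - {"dp": [-0.376,-0.871,0],"twist": 0}
    - {"dp": [-0.376,-0.871,0],"twist": 0}
    - {"dp": [-0.376,-0.871,0],"twist": 0}
    - {"dp": [-0.376,-0.871,0],"twist": 0}
    - {"dp": [-0.376,-0.871,0],"twist": 0}
    - {"dp": [-0.376,-0.871,0],"twist": 0}
    - {"dp": [-0.376,-0.871,0],"twist": 0}
    - {"dp": [-0.376,-0.871,0],"twist": 0}
    - {"dp": [-0.376,-0.871,0],"twist": 0}
    - {"dp": [-0.376,-0.871,0],"twist": 0}
    - {"dp": [-0.376,-0.871,0],"twist": 0}

```text
time_s: 3.65
ee_pos: [0.438, -0.1927, 0.2055]
eef_rot: [-3.141, 0.0, 3.087]
force: [0.4, 1.2, 0.1]
grip_width: 0.094
grip_force: 0.0
```

Request:
step_arm:
  deltas:
    - {"dp": [-0.376,-0.871,0],"twist": 0}
    - {"dp": [-0.376,-0.871,0],"twist": 0}
    - {"dp": [-0.376,-0.871,0],"twist": 0}
    - {"dp": [-0.376,-0.871,0],"twist": 0}
    - {"dp": [0,0,0],"twist": 0}
    - {"dp": [0,0,0],"twist": 0}
  gripper: 0.2

```text
time_s: 4.25
ee_pos: [0.4899, -0.3336, 0.2048]
eef_rot: [3.141, -0.001, 3.086]
force: [-0.4, -0.0, 0.3]
grip_width: 0.0567
grip_force: 0.0
```

Request:
step_arm:
  deltas:
    - {"dp": [0,0,0.8]}
    - {"dp": [0,0,0.8]}
    - {"dp": [0,0,0.8]}
    - {"dp": [0,0,0.8]}
    - {"dp": [0,0,0.8]}
    - {"dp": [0,0,0.4]}
    - {"dp": [0,0,0.25]}
    - {"dp": [0,0,0.13]}
    - {"dp": [0,0,0]}
    - {"dp": [0,0,0]}

```text
invalid input at $.deltas[0]: expected keys dp, twist
```

Request:
step_arm:
  deltas:
    - {"dp": [0,0,0]}
    - {"dp": [0,0,0]}
    - {"dp": [0,0,0]}
    - {"dp": [0,0,0]}
    - {"dp": [0,0,0]}
    - {"dp": [0,0,0]}
  gripper: -0.6
  squeeze: 15

```text
invalid input at $.deltas[0]: expected keys dp, twist
```

Request:
step_arm:
  deltas:
    - {"dp": [0,0,0.8],"twist": 0}
    - {"dp": [0,0,0.8],"twist": 0}
    - {"dp": [0,0,0.8],"twist": 0}
    - {"dp": [0,0,0.8],"twist": 0}
    - {"dp": [0,0,0.8],"twist": 0}
    - {"dp": [0,0,0.4],"twist": 0}
    - {"dp": [0,0,0.25],"twist": 0}
    - {"dp": [0,0,0.13],"twist": 0}
    - {"dp": [0,0,0],"twist": 0}
    - {"dp": [0,0,0],"twist": 0}

```text
time_s: 5.25
ee_pos: [0.4907, -0.3337, 0.0154]
eef_rot: [-3.141, 0.001, 3.087]
force: [-0.9, -0.8, -0.2]
grip_width: 0.0565
grip_force: 0.0
```

Request:
step_arm:
  deltas:
    - {"dp": [0,0,0],"twist": 0}
    - {"dp": [0,0,0],"twist": 0}
    - {"dp": [0,0,0],"twist": 0}
    - {"dp": [0,0,0],"twist": 0}
    - {"dp": [0,0,0],"twist": 0}
    - {"dp": [0,0,0],"twist": 0}
  gripper: -0.6
  squeeze: 15

```text
time_s: 5.85
ee_pos: [0.4902, -0.3335, 0.0145]
eef_rot: [-3.141, 0.0, 3.087]
force: [-0.4, 0.3, 3.7]
grip_width: 0.0314
grip_force: 15.0
```

Request:
step_arm:
  deltas:
    - {"dp": [0,0,-0.3],"twist": 0}
    - {"dp": [0,0,-0.7],"twist": 0}
    - {"dp": [0,0,-0.9],"twist": 0}
    - {"dp": [0,0,-0.9],"twist": 0}
    - {"dp": [0,0,-0.8],"twist": 0.734}
    - {"dp": [0,0,0],"twist": 0.734}
    - {"dp": [0,0,0],"twist": 0.734}
    - {"dp": [0,0,0],"twist": 0.734}

```text
time_s: 6.65
ee_pos: [0.4901, -0.3334, 0.1591]
eef_rot: [-3.141, 0.001, 2.88]
force: [0.3, -0.0, -0.8]
grip_width: 0.0319
grip_force: 15.0
```

Request:
step_arm:
  deltas:
    - {"dp": [0.0883,0.909,0],"twist": 0}
    - {"dp": [0.0883,0.909,0],"twist": 0}
    - {"dp": [0.0883,0.909,0],"twist": 0}
    - {"dp": [0.0883,0.909,0],"twist": 0}
    - {"dp": [0.0883,0.909,0],"twist": 0}
    - {"dp": [0.0883,0.909,0],"twist": 0}
    - {"dp": [0.0883,0.909,0],"twist": 0}
    - {"dp": [0.0883,0.909,0],"twist": 0}
    - {"dp": [0.0883,0.909,0],"twist": 0}
    - {"dp": [0,0,0],"twist": 0}
    - {"dp": [0,0,0],"twist": 0}
    - {"dp": [0,0,0],"twist": 0}

```text
time_s: 7.85
ee_pos: [0.5434, -0.0098, 0.1585]
eef_rot: [-3.141, 0.0, 2.881]
force: [-0.8, 0.3, -0.6]
grip_width: 0.0316
grip_force: 15.0
```

Run:
```python
from h import *
o=ctrl.get_obs(); print({k:np.round(o[k],4) for k in('ee_pos','eef_rot','grip_width','force')})
a=[]
for n,(x0,y0,x1,y1) in(('top',(265,130,345,210)),('scene',(285,150,365,230))):
    im,d=ctrl.camera(n); np.save(n+'_im1.npy',im);np.save(n+'_d1.npy',d)
    a.append(cv2.resize(im[y0:y1,x0:x1],(400,400),interpolation=cv2.INTER_CUBIC))
cv2.imwrite('pics/hover.png',np.hstack(a)[:,:,::-1])
```

```text
{'ee_pos': array([ 0.5434, -0.0098,  0.1585]), 'eef_rot': array([-3.1414e+00,  2.0000e-04,  2.8813e+00]), 'grip_width': np.float64(0.0316), 'force': array([-0.8254,  0.2575, -0.5821])}
```

View pics/hover.png

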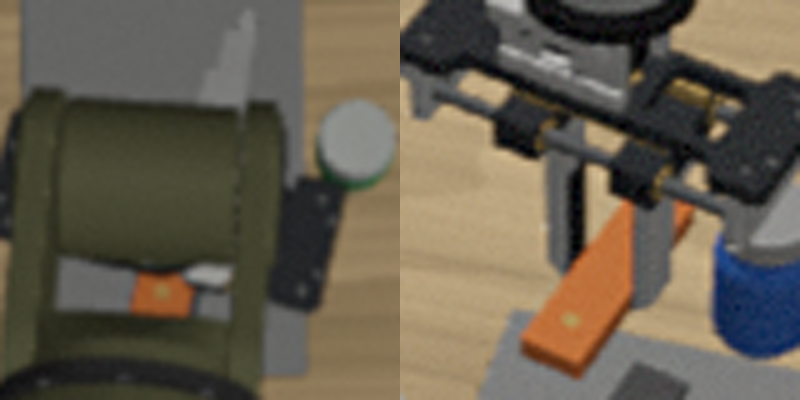

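The scale is held level and square. Its +x end shows in the scene crop at about (525–610, 340–375). I'll compare the held slab with the tool pose in the scene camera to get the camera-to-robot offset.

```bash
cat > iou.py <<'E'
from h import *
from scipy.optimize import minimize
def iou_fit(im,cam,B,z,p0,fn,rect,yawfix=None,S=8):
    x0,y0,x1,y1=rect; a=cv2.resize(im[y0:y1,x0:x1],None,fx=S,fy=S,interpolation=cv2.INTER_CUBIC).astype(int)
    m=fn(a).astype(np.uint8); m=cv2.morphologyEx(m,cv2.MORPH_CLOSE,np.ones((25,25),np.uint8))
    def ren(p):
        uv=proj(cam,flat(z)(p if yawfix is None else [p[0],p[1],yawfix],B)); q=((uv-[x0,y0]+.5)*S-.5)
        f=np.zeros(m.shape,np.uint8); cv2.fillConvexPoly(f,np.round(cv2.convexHull(q.astype(np.float32))*16).astype(np.int32),1,shift=4); return f
    J=lambda p:1-(ren(p)&m).sum()/max(1,(ren(p)|m).sum())
    n=len(p0); s=minimize(J,p0,method='Nelder-Mead',options=dict(initial_simplex=np.vstack([p0]+[np.array(p0)+e for e in np.eye(n)*[.004,.004,.05][:n]]),xatol=1e-5,fatol=1e-5))
    return np.round(s.x,4),round(1-s.fun,3)
E
python3 - <<'E'
from iou import *
s1=np.load('scene_im1.npy'); s0=np.load('scene_im.npy'); t0=np.load('top_im.npy')
for th in(50,60,70): print('held scene',iou_fit(s1,'scene',SL,.154,[.5434,-.0098],lambda a:(a[...,0]-a[...,2]>th),(300,200,330,230),-.2595))
print('orange px/bg',s1[210,325],s1[219,314],s1[223,314])
for th in(80,88,95): print('tang scene',iou_fit(s0,'scene',TG,.025,[.5434,-.0098,-.26],lambda a:a.max(-1)<th,(298,214,345,262)))
for th in(70,75,80): print('tang top',iou_fit(t0,'top',TG,.025,[.5434,-.0098,-.26],lambda a:a.max(-1)<th,(285,135,322,200)))
for th in(70,80): print('scale0 scene',iou_fit(s0,'scene',SL,.010,[.49,-.334,-.05],lambda a:a[...,0]-a[...,2]>th,(190,175,240,230)))
for th in(70,80): print('scale0 top',iou_fit(t0,'top',SL,.010,[.49,-.334,-.05],lambda a:a[...,0]-a[...,2]>th,(390,165,425,225)))
E
```

```text
held scene (array([ 0.54  , -0.0108]), np.float64(0.591))
held scene (array([ 0.5394, -0.0106]), np.float64(0.793))
held scene (array([ 0.5392, -0.0086]), np.float64(0.935))
orange px/bg [190 113  61] [179 104  51] [107  98  91]
tang scene (array([ 0.5412, -0.0085, -0.2486]), np.float64(0.859))
tang scene (array([ 0.5418, -0.0086, -0.2612]), np.float64(0.901))
tang scene (array([ 0.5416, -0.0084, -0.2569]), np.float64(0.933))
tang top (array([ 0.5436, -0.0104, -0.262 ]), np.float64(0.911))
tang top (array([ 0.5432, -0.0099, -0.2606]), np.float64(0.956))
tang top (array([ 0.5431, -0.01  , -0.2594]), np.float64(0.971))
scale0 scene (array([ 0.4888, -0.3345, -0.0475]), np.float64(0.823))
scale0 scene (array([ 0.4865, -0.3353, -0.0217]), np.float64(0.84))
scale0 top (array([ 0.4908, -0.3357, -0.0581]), np.float64(0.953))
scale0 top (array([ 0.491 , -0.3357, -0.0701]), np.float64(0.909))
```

Request:
step_arm:
  deltas:
    - {"dp": [0,0,0.6],"twist": 0}
    - {"dp": [0,0,0.7],"twist": 0}
    - {"dp": [0,0,0.7],"twist": 0}
    - {"dp": [0,0,0.5],"twist": 0}
    - {"dp": [0,0,0.3],"twist": 0}
    - {"dp": [0,0,0.04],"twist": 0}
    - {"dp": [0,0,0],"twist": 0}
    - {"dp": [0,0,0],"twist": 0}
    - {"dp": [0,0,0],"twist": 0}

```text
time_s: 8.85
ee_pos: [0.544, -0.0091, 0.0456]
eef_rot: [3.141, 0.001, 2.882]
force: [-0.9, -0.2, -1.3]
grip_width: 0.0316
grip_force: 15.0
```

Run:
```python
from iou import *
o=ctrl.get_obs(); p=o['ee_pos']; print(np.round(p,4),np.round(o['eef_rot'],4)); z=p[2]-.0045
I={}
a=[]
for n,(x0,y0,x1,y1) in(('top',(265,130,345,210)),('scene',(285,190,365,270))):
    I[n],d=ctrl.camera(n); np.save(n+'_im2.npy',I[n])
    a.append(cv2.resize(I[n][y0:y1,x0:x1],(400,400),interpolation=cv2.INTER_CUBIC))
cv2.imwrite('pics/hover2.png',np.hstack(a)[:,:,::-1])
e=proj('scene',flat(z)([p[0],p[1],-.26],SL)); print(np.round(e,1).tolist())
e=proj('top',flat(z)([p[0],p[1],-.26],SL)); print(np.round(e,1).tolist())
```

```text
[ 0.544  -0.0091  0.0456] [3.1413e+00 1.5000e-03 2.8818e+00]
[[331.4, 219.3], [331.5, 215.8], [342.5, 224.1], [342.6, 220.7], [309.4, 250.0], [309.3, 246.6], [320.8, 255.4], [320.8, 252.0]]
[[302.0, 197.7], [301.9, 197.5], [292.0, 195.3], [291.8, 195.1], [310.2, 163.4], [310.1, 162.9], [300.3, 161.1], [300.1, 160.5]]
```

View pics/hover2.png

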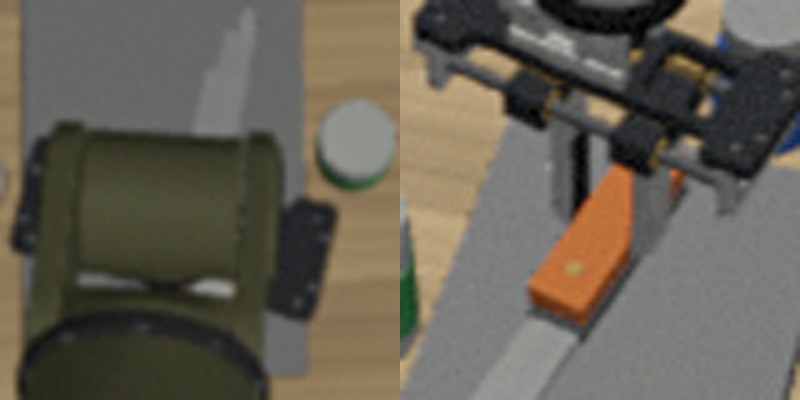

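Run:
```python
from iou import *
s=np.load('scene_im2.npy'); s0=np.load('scene_im.npy'); z=.0456-.0045
for th in(30,40,50,60):
  for r in((300,232,329,262),(300,240,331,262)):
    print('held',th,iou_fit(s,'scene',SL,z,[.544,-.0091],lambda a:(a[...,0]-a[...,2]>th),r,-.26))
for th in(85,90,95):
  for r in((300,232,329,262),(300,240,331,262)): print('tang same region',th,iou_fit(s0,'scene',TG,.025,[.5434,-.0098],lambda a:a.max(-1)<th,r,-.26))
```

```text
held 30 (array([ 0.5426, -0.0083]), np.float64(0.979))
held 30 (array([ 0.5425, -0.0085]), np.float64(0.973))
held 40 (array([ 0.542, -0.008]), np.float64(0.971))
held 40 (array([ 0.542 , -0.0087]), np.float64(0.962))
held 50 (array([ 0.5418, -0.0077]), np.float64(0.959))
held 50 (array([ 0.5413, -0.0089]), np.float64(0.948))
held 60 (array([ 0.5412, -0.0073]), np.float64(0.947))
held 60 (array([ 0.5409, -0.0092]), np.float64(0.932))
tang same region 85 (array([ 0.5385, -0.0063]), np.float64(0.944))
tang same region 85 (array([ 0.5384, -0.0067]), np.float64(0.932))
tang same region 90 (array([ 0.5386, -0.0068]), np.float64(0.95))
tang same region 90 (array([ 0.5385, -0.0074]), np.float64(0.943))
tang same region 95 (array([ 0.5387, -0.0071]), np.float64(0.957))
tang same region 95 (array([ 0.5388, -0.0075]), np.float64(0.95))
```

Run:
```python
from iou import *
s0=np.load('scene_im.npy'); t0=np.load('top_im.npy')
ax=np.array([np.cos(-.26),np.sin(-.26)]); ay=np.array([-ax[1],ax[0]])
# intensity profiles along tang axis on plane z=.031 and across
for cam,im in(('scene',s0),('top',t0)):
    g=im.max(-1).astype(np.float32); c=np.array([.5434,-.0098])
    def samp(sl,tl,z):
        P=np.array([[*(c+s*ax+t*ay),z] for s in sl for t in tl]); uv=proj(cam,P).astype(np.float32)
        return cv2.remap(g,uv[:,0].reshape(len(sl),-1),uv[:,1].reshape(len(sl),-1),cv2.INTER_CUBIC)
    sl=np.arange(-.07,.0701,.001); tl=np.arange(-.03,.0301,.001)
    L=samp(sl,np.arange(-.008,.009,.002),.031).mean(1); A=samp(np.arange(-.04,.041,.004),tl,.031).mean(0)
    def cross(x,y,lo):
        o=[]
        for i in range(len(x)-1):
            if (y[i]-lo)*(y[i+1]-lo)<0: o.append(round(float(x[i]+(lo-y[i])/(y[i+1]-y[i])*(x[i+1]-x[i])),4))
        return o
    d=np.median(L[40:100]); e0=np.median(L[:8]); e1=np.median(L[-8:]); print(cam,d,e0,e1,'len -x',cross(sl[:60],L[:60],(d+e0)/2),'+x',cross(sl[80:],L[80:],(d+e1)/2))
    b0,b1=A[:6].mean(),A[-6:].mean(); print('  across',b0,b1,cross(tl[:30],A[:30],(A[30]+b0)/2),cross(tl[30:],A[30:],(A[30]+b1)/2)); 
    print(np.round(L[10:28]).astype(int),np.round(L[113:131]).astype(int))
```

```text
scene 69.27014 119.05677 140.17834 len -x [-0.0553] +x [0.054]
  across 120.11227 119.8041 [-0.0145] [0.0188]
[122 121 117 111 102  91  81  73  68  66  67  68  70  70  69  68  69  69] [ 71  70  69  68  68  68  67  66  67  73  86 105 124 138 143 143 142 141]
top 52.057217 96.6581 113.89863 len -x [-0.0546] +x [0.0551]
  across 96.43814 95.754036 [-0.0162] [0.0155]
[97 97 95 91 85 78 70 63 58 54 52 51 52 52 53 53 53 53] [ 52  52  52  52  51  50  49  50  52  56  63  72  82  93 103 109 113 115]
```

Run:
```python
from iou import *
s=np.load('scene_im2.npy').astype(np.float32)
ax=np.array([np.cos(-.26),np.sin(-.26)]); ay=np.array([-ax[1],ax[0]]); c=np.array([.544,-.0091])
def samp(g,sl,tl,z):
    P=np.array([[*(c+a*ax+t*ay),z] for a in sl for t in tl]); uv=proj('scene',P).astype(np.float32)
    return cv2.remap(g,uv[:,0].reshape(len(sl),-1),uv[:,1].reshape(len(sl),-1),cv2.INTER_CUBIC)
rb=s[...,0]-s[...,2]; R_=s[...,0]
sl=np.arange(.04,.0801,.001); tl=np.arange(-.03,.0301,.001)
print('across top plane (R-B), s .025-.045'); A=samp(rb,np.arange(.025,.046,.002),tl,.0551).mean(0); print(dict(zip((tl*1e3).round().astype(int).tolist(),A.round().astype(int).tolist())))
print('end, R, plane top'); L=samp(R_,sl,np.arange(-.008,.009,.002),.0551).mean(1); print(dict(zip((sl*1e3).round().astype(int).tolist(),L.round().astype(int).tolist())))
print('end, R-B, plane bottom'); L=samp(rb,sl,np.arange(-.008,.009,.002),.0411).mean(1); print(dict(zip((sl*1e3).round().astype(int).tolist(),L.round().astype(int).tolist())))
```

```text
across top plane (R-B), s .025-.045
{-30: 1, -29: 1, -28: 2, -27: 2, -26: 2, -25: 1, -24: 1, -23: 1, -22: 0, -21: -1, -20: -3, -19: -6, -18: -6, -17: 1, -16: 22, -15: 55, -14: 90, -13: 117, -12: 132, -11: 137, -10: 136, -9: 133, -8: 132, -7: 131, -6: 131, -5: 129, -4: 126, -3: 123, -2: 120, -1: 117, 0: 116, 1: 116, 2: 117, 3: 119, 4: 122, 5: 126, 6: 129, 7: 130, 8: 131, 9: 130, 10: 131, 11: 131, 12: 133, 13: 133, 14: 131, 15: 125, 16: 115, 17: 103, 18: 89, 19: 71, 20: 49, 21: 28, 22: 12, 23: 2, 24: -2, 25: -2, 26: 0, 27: 1, 28: 1, 29: 1, 30: 1}
end, R, plane top
{40: 191, 41: 191, 42: 191, 43: 190, 44: 190, 45: 190, 46: 190, 47: 190, 48: 190, 49: 192, 50: 195, 51: 197, 52: 193, 53: 182, 54: 164, 55: 141, 56: 120, 57: 107, 58: 102, 59: 100, 60: 98, 61: 93, 62: 85, 63: 79, 64: 76, 65: 77, 66: 82, 67: 93, 68: 108, 69: 124, 70: 137, 71: 142, 72: 144, 73: 143, 74: 142, 75: 142, 76: 143, 77: 143, 78: 143, 79: 143, 80: 143}
end, R-B, plane bottom
{40: 132, 41: 134, 42: 135, 43: 135, 44: 132, 45: 124, 46: 112, 47: 98, 48: 87, 49: 82, 50: 80, 51: 76, 52: 65, 53: 46, 54: 24, 55: 6, 56: -1, 57: -3, 58: -2, 59: 0, 60: 1, 61: 2, 62: 3, 63: 3, 64: 3, 65: 3, 66: 2, 67: 2, 68: 3, 69: 3, 70: 3, 71: 4, 72: 3, 73: 3, 74: 2, 75: 2, 76: 2, 77: 3, 78: 3, 79: 3, 80: 3}
```

Scene profiles put the held slab about 0.9 mm to +y across the tang, with the axial position good to about 0.1 mm. I'll correct that and lower it.

Request:
step_arm:
  deltas:
    - {"dp": [0,-0.022,0],"twist": 0}
    - {"dp": [0,0,0.08],"twist": 0}
    - {"dp": [0,0,0.08],"twist": 0}
    - {"dp": [0,0,0.04],"twist": 0}
    - {"dp": [0,0,0.02],"twist": 0}
    - {"dp": [0,0,0],"twist": 0}
    - {"dp": [0,0,0],"twist": 0}

```text
time_s: 9.65
ee_pos: [0.5433, -0.0098, 0.0359]
eef_rot: [-3.142, 0.0, 2.882]
force: [0.1, 0.2, -0.3]
grip_width: 0.032
grip_force: 15.0
```

Request:
step_arm:
  deltas:
    - {"dp": [0,0,0.02],"twist": 0}
    - {"dp": [0,0,0.0],"twist": 0}

```text
time_s: 9.85
ee_pos: [0.5434, -0.0099, 0.0355]
eef_rot: [3.142, 0.0, 2.882]
force: [-2.8, -0.0, 4.5]
grip_width: 0.0318
grip_force: 15.0
```

Request:
step_arm:
  deltas:
    - {"dp": [0,0,0.015],"twist": 0}
    - {"dp": [0,0,0.0],"twist": 0}

```text
time_s: 10.05
ee_pos: [0.5434, -0.0099, 0.0354]
eef_rot: [3.142, 0.001, 2.882]
force: [-6.3, 0.3, 12.4]
grip_width: 0.0318
grip_force: 15.0
```

Request:
step_arm:
  deltas:
    - {"dp": [0,0,-0.02],"twist": 0}
    - {"dp": [0,0,0.0],"twist": 0}

```text
time_s: 10.25
ee_pos: [0.5434, -0.0099, 0.0355]
eef_rot: [3.142, 0.0, 2.882]
force: [-1.1, 0.9, 4.3]
grip_width: 0.0318
grip_force: 15.0
```

Request:
step_arm:
  deltas:
    - {"dp": [0,0,0],"twist": 0}
    - {"dp": [0,0,0],"twist": 0}
    - {"dp": [0,0,0],"twist": 0}
    - {"dp": [0,0,0],"twist": 0}
  gripper: 0.0

```text
time_s: 10.65
ee_pos: [0.5432, -0.0098, 0.0351]
eef_rot: [-3.142, -0.0, 2.882]
force: [-0.6, 1.0, -0.6]
grip_width: 0.047
grip_force: 0.0
```

Request:
step_arm:
  deltas:
    - {"dp": [0,0,-0.3],"twist": 0}
    - {"dp": [0,0,-0.8],"twist": 0}
    - {"dp": [0,0,-0.9],"twist": 0}
    - {"dp": [0,0,-0.9],"twist": 0}
    - {"dp": [0,0,-0.9],"twist": 0}
    - {"dp": [0,0.9,-0.4],"twist": 0}
    - {"dp": [0,0.9,0],"twist": 0}
    - {"dp": [0,0.9,0],"twist": 0}
    - {"dp": [0,0.9,0],"twist": 0}
    - {"dp": [0,0.9,0],"twist": 0}

```text
time_s: 11.65
ee_pos: [0.5896, 0.1656, 0.2043]
eef_rot: [3.141, 0.001, 2.882]
force: [-0.0, 0.2, 0.7]
grip_width: 0.0466
grip_force: 0.0
```

```bash
cat > chk.py <<'E'
from h import *
def edges(cam,im,c,yaw,z,ch,ms,mt):
    ax=np.array([np.cos(yaw),np.sin(yaw)]); ay=np.array([-ax[1],ax[0]])
    def samp(sl,tl):
        P=np.array([[*(c+a*ax+t*ay),z] for a in sl for t in tl]); uv=proj(cam,P).astype(np.float32)
        return cv2.remap(ch,uv[:,0].reshape(len(sl),-1),uv[:,1].reshape(len(sl),-1),cv2.INTER_CUBIC)
    def cr(x,y,lo): return [round(1e3*float(x[i]+(lo-y[i])/(y[i+1]-y[i])*(x[i+1]-x[i])),1) for i in range(len(x)-1) if (y[i]-lo)*(y[i+1]-lo)<0]
    sl=np.arange(-.07,.0701,.001); tl=np.arange(-.03,.0301,.001)
    L=samp(sl,np.arange(-.006,.007,.002)).mean(1); print(cam,'len',cr(sl,L,ms))
    for a in(-.045,0,.045): print('   across at',a,cr(tl,samp(np.arange(a-.006,a+.007,.002),tl).mean(0),mt))
E
python3 - <<'E'
from chk import *
o=ctrl.get_obs(); print(np.round(o['ee_pos'],4),np.round(o['eef_rot'],4))
a=[]
for n,(x0,y0,x1,y1) in(('top',(285,130,325,210)),('scene',(285,205,345,295))):
    im,d=ctrl.camera(n); np.save(n+'_im3.npy',im)
    a.append(cv2.resize(im[y0:y1,x0:x1],(300 if n=='top' else 400,600),interpolation=cv2.INTER_CUBIC))
    f=im.astype(np.float32); rb=f[...,0]-f[...,2]
    c=np.array([.5434,-.0098]); edges(n,im,c,-.26,.045,rb,55 if n=='top' else 65,55 if n=='top' else 65)
cv2.imwrite('pics/placed.png',np.hstack(a)[:,:,::-1])
E
```

```text
[0.5896 0.1656 0.2043] [3.1412e+00 7.0000e-04 2.8818e+00]
top len [-54.2, 55.4]
   across at -0.045 [-17.4, 14.8]
   across at 0 [-17.3, 14.9]
   across at 0.045 [-17.2, 14.9]
scene len [-54.8, 59.3]
   across at -0.045 [-15.1, 18.0]
   across at 0 [-15.0, 19.3]
   across at 0.045 [-15.0, 19.4]
```

View pics/placed.png

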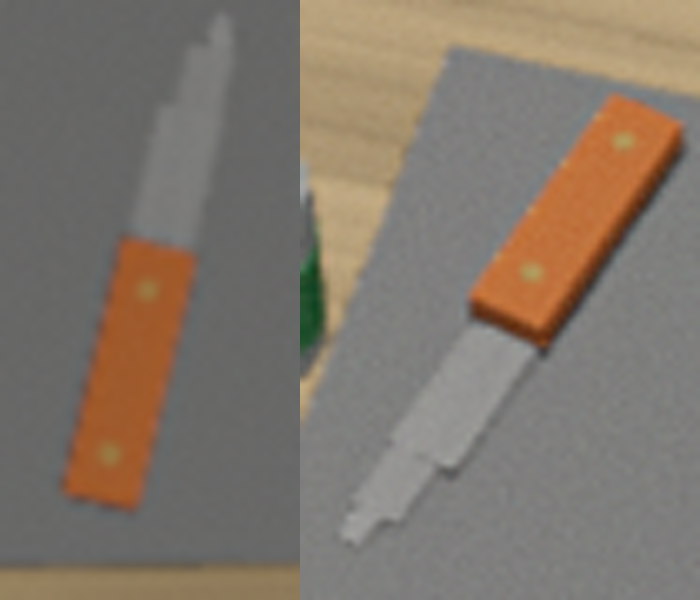

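The scale lies on the tang; in the top crop (left half) it spans (65,490) to (195,245), and edge profiles put it within about 0.7 mm of flush. Next I'll check that the blank didn't move and refine the gauge pose.

Run:
```python
from iou import *
import h
for n,r in(('top',(300,133,318,160)),('scene',(288,258,322,290))):
    a=np.load(n+'_im.npy')[r[1]:r[3],r[0]:r[2]].max(-1).astype(np.float32); b=np.load(n+'_im3.npy')[r[1]:r[3],r[0]:r[2]].max(-1).astype(np.float32)
    w=np.eye(2,3,dtype=np.float32); cc,w=cv2.findTransformECC(a,b,w,cv2.MOTION_TRANSLATION); print('blade shift px',n,w[:,2],round(cc,3))
# gauge grip joint IoU in both cameras
im={c:np.load(c+'_im.npy') for c in('top','scene')}; rc={'top':(183,168,218,212),'scene':(432,225,485,268)}
S=8; B=box([-.015,-.013,-.024],[.015,.013,.020]); M={}
for c,(x0,y0,x1,y1) in rc.items():
    a=cv2.resize(im[c][y0:y1,x0:x1],None,fx=S,fy=S,interpolation=cv2.INTER_CUBIC).astype(int); M[c]=(a[...,0]-a[...,1]>38).astype(np.uint8); print(c,'red px',M[c].sum()/64)
def J(p,out=0):
    W=B@(R.from_euler('z',p[3])*R.from_euler('y',-np.deg2rad(35))).as_matrix().T+p[:3]; j=0
    for c,m in M.items():
        q=(proj(c,W)-np.array(rc[c][:2])+.5)*S-.5; f=np.zeros(m.shape,np.uint8)
        cv2.fillConvexPoly(f,np.round(cv2.convexHull(q.astype(np.float32))*16).astype(np.int32),1,shift=4); j+=1-(f&m).sum()/(f|m).sum()
        if out: print(c,'area',f.sum()/64,'iou',round((f&m).sum()/(f|m).sum(),3))
    return j
p0=np.array([.5377,.3032,.1127,3.15]); s=minimize(J,p0,method='Nelder-Mead',options=dict(initial_simplex=np.vstack([p0]+[p0+e for e in np.diag([.004,.004,.004,.08])]),xatol=1e-5)); print(np.round(s.x,4)); J(s.x,1)
# legs/crossbar: aluminium top of crossbar in depth
C=cloud('scene',np.load('scene_d.npy')); g=(im['scene'].min(-1)>140); g[:225]=0;g[275:]=0;g[:,:430]=0;g[:,485:]=0
w=C[g]; w=w[(w[:,2]>.06)]; print('crossbar pts',len(w),np.round(w.mean(0),4),np.round(np.percentile(w,[3,97],0),4).tolist())
```

```text
blade shift px top [ 0.050285   -0.42008153] 0.87
blade shift px scene [-0.02230999  0.03201326] 0.984
top red px 156.921875
scene red px 166.71875
[0.5365 0.3036 0.1122 3.032 ]
top area 197.59375 iou 0.794
scene area 185.96875 iou 0.87
crossbar pts 293 [0.5276 0.2997 0.0985] [[0.5068, 0.2639, 0.0809], [0.5383, 0.3427, 0.1043]]
```

Request:
step_arm:
  deltas:
    - {"dp": [0,0,0],"twist": -0.905}
    - {"dp": [0,0,0],"twist": -0.905}
    - {"dp": [0,0,0],"twist": -0.905}
    - {"dp": [0,0,0],"twist": -0.905}
    - {"dp": [0.306,0.856,0],"twist": 0}
    - {"dp": [0.306,0.856,0],"twist": 0}
    - {"dp": [0.306,0.856,0],"twist": 0}
    - {"dp": [0.306,0.856,0],"twist": 0}
    - {"dp": [0,0,0.5],"twist": 0}
    - {"dp": [0,0,0.5],"twist": 0}
    - {"dp": [0,0,0],"twist": 0}
    - {"dp": [0,0,0],"twist": 0}
  gripper: 0.2

```text
time_s: 12.95
ee_pos: [0.5417, 0.301, 0.1643]
eef_rot: [3.141, 0.0, 3.134]
force: [0.4, -0.3, 0.3]
grip_width: 0.0564
grip_force: 0.0
```

Run:
```python
from h import *
o=ctrl.get_obs(); print(np.round(o['ee_pos'],4),np.round(o['eef_rot'],4),o['grip_width'])
im,d=ctrl.camera('scene'); a=im[190:290,410:510]; cv2.imwrite('pics/gh.png',cv2.resize(a,(600,600),interpolation=cv2.INTER_CUBIC)[:,:,::-1])
```

```text
[0.5417 0.301  0.1643] [3.1415e+00 4.0000e-04 3.1341e+00] 0.05644168287827785
```

View pics/gh.png

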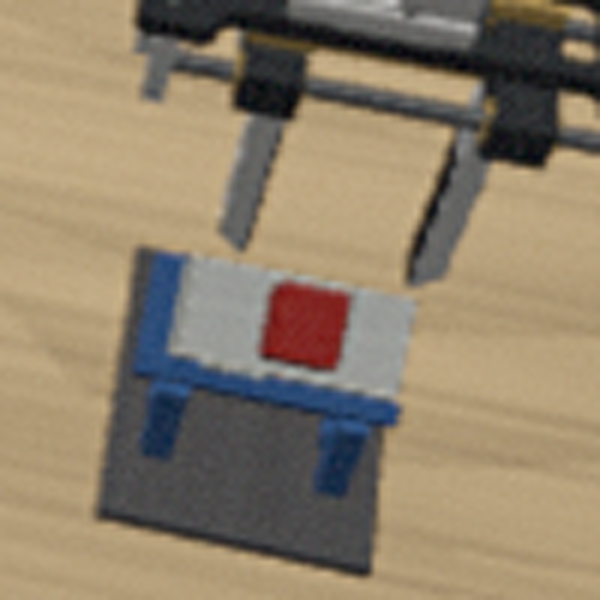

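Fingers straddle the red grip at about (235,245) and (430,280), with the grip itself at (305,325). I'll descend and close.

Request:
step_arm:
  deltas:
    - {"dp": [0,0.045,0.5],"twist": 0}
    - {"dp": [0,0,0.5],"twist": 0}
    - {"dp": [0,0,0.4],"twist": 0}
    - {"dp": [0,0,0.2],"twist": 0}
    - {"dp": [0,0,0],"twist": 0}
    - {"dp": [0,0,0],"twist": 0}

```text
time_s: 13.6
ee_pos: [0.542, 0.3033, 0.1005]
eef_rot: [3.141, 0.001, 3.134]
force: [0.6, -0.1, -0.4]
grip_width: 0.0565
grip_force: 0.0
```

Request:
step_arm:
  deltas:
    - {"dp": [0,0,0],"twist": 0}
    - {"dp": [0,0,0],"twist": 0}
    - {"dp": [0,0,0],"twist": 0}
    - {"dp": [0,0,0],"twist": 0}
    - {"dp": [0,0,0],"twist": 0}
    - {"dp": [0,0,0],"twist": 0}
    - {"dp": [0,0,0],"twist": 0}
  gripper: -0.8
  squeeze: 15

```text
time_s: 14.3
ee_pos: [0.5416, 0.3033, 0.0994]
eef_rot: [3.141, 0.0, 3.135]
force: [-0.3, -0.4, 2.3]
grip_width: 0.0256
grip_force: 15.0
```

Request:
step_arm:
  deltas:
    - {"dp": [-0.072,0,-0.102],"twist": 0}
    - {"dp": [-0.143,0,-0.205],"twist": 0}
    - {"dp": [-0.143,0,-0.205],"twist": 0}
    - {"dp": [-0.143,0,-0.205],"twist": 0}

```text
time_s: 14.7
ee_pos: [0.5622, 0.303, 0.1287]
eef_rot: [3.142, 0.0, 3.134]
force: [-0.3, 0.4, -5.1]
grip_width: 0.0261
grip_force: 15.0
```

Request:
step_arm:
  deltas:
    - {"dp": [-0.143,0,-0.205],"twist": 0}
    - {"dp": [-0.143,0,-0.205],"twist": 0}
    - {"dp": [-0.143,0,-0.205],"twist": 0}
    - {"dp": [-0.143,0,-0.205],"twist": 0}
    - {"dp": [-0.143,0,-0.205],"twist": 0}
    - {"dp": [0,0,-0.5],"twist": 0}
    - {"dp": [0,0,-0.5],"twist": 0}
    - {"dp": [0,0,0],"twist": 0}
    - {"dp": [0,0,0],"twist": 0}

```text
time_s: 15.6
ee_pos: [0.5902, 0.3028, 0.2085]
eef_rot: [-3.142, -0.0, 3.135]
force: [-0.0, -0.4, -5.7]
grip_width: 0.0258
grip_force: 15.0
```

```bash
cat > snap.py <<'E'
from h import *
import sys
def snap(n,rs):
    o=ctrl.get_obs(); print({k:np.round(o[k],4) for k in('time_s','ee_pos','eef_rot','force','moment','grip_width')})
    a=[]
    for c,(x0,y0,x1,y1) in rs:
        im,d=ctrl.camera(c); np.save(f'{c}_{n}.npy',im); np.save(f'{c}_{n}_d.npy',d)
        a.append(cv2.resize(im[y0:y1,x0:x1],(800//len(rs),600*2//3),interpolation=cv2.INTER_CUBIC))
    cv2.imwrite(f'pics/{n}.png',np.hstack(a)[:,:,::-1])
E
python3 - <<'E'
from snap import *
snap('lift',[('scene',(400,160,520,280)),('top',(140,120,240,220))])
E
```

```text
{'time_s': np.float64(15.6), 'ee_pos': array([0.5902, 0.3028, 0.2085]), 'eef_rot': array([-3.1415e+00, -1.0000e-04,  3.1346e+00]), 'force': array([-0.0495, -0.392 , -5.7033]), 'moment': array([ 0.0855, -0.1349,  0.0228]), 'grip_width': np.float64(0.0258)}
```

View pics/lift.png

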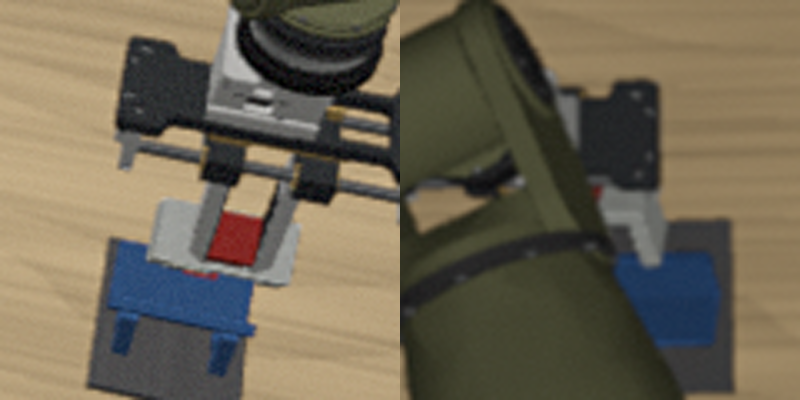

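The gauge is out of the stand, still tipped 35° in the fingers, with the red grip at about (238,235). I'll take it low over clear bench and ease the grip so that it swings upright about the pads.

Request:
step_arm:
  deltas:
    - {"dp": [-0.5,-0.331,0],"twist": 0}
    - {"dp": [-0.5,-0.331,0],"twist": 0}
    - {"dp": [-0.5,-0.331,0],"twist": 0}
    - {"dp": [-0.5,-0.332,0],"twist": 0}
    - {"dp": [0,0,0.6],"twist": 0}
    - {"dp": [0,0,0.6],"twist": 0}
    - {"dp": [0,0,0.6],"twist": 0}
    - {"dp": [0,0,0.6],"twist": 0}
    - {"dp": [0,0,0.4],"twist": 0}
    - {"dp": [0,0,0.29],"twist": 0}
    - {"dp": [0,0,0],"twist": 0}
    - {"dp": [0,0,0],"twist": 0}

```text
time_s: 16.9
ee_pos: [0.6701, 0.2494, 0.0861]
eef_rot: [3.141, 0.001, 3.135]
force: [1.0, -0.1, -4.9]
grip_width: 0.0261
grip_force: 15.0
```

```bash
python3 -c "
from h import *
o=ctrl.get_obs(); print({k:np.round(o[k],4) for k in('time_s','ee_pos','force','moment','grip_width')})"
```

```text
{'time_s': np.float64(16.9), 'ee_pos': array([0.6701, 0.2494, 0.0861]), 'force': array([ 1.0198, -0.1489, -4.8538]), 'moment': array([ 0.0563, -0.093 ,  0.0269]), 'grip_width': np.float64(0.0261)}
```

Request:
step_arm:
  deltas:
    - {"dp": [0,0,0],"twist": 0}
    - {"dp": [0,0,0],"twist": 0}
    - {"dp": [0,0,0],"twist": 0}
  squeeze: 9

```text
time_s: 17.2
ee_pos: [0.67, 0.2494, 0.086]
eef_rot: [3.141, 0.001, 3.135]
force: [-0.1, -0.1, -5.2]
grip_width: 0.0258
grip_force: 9.0
```

```bash
python3 -c "
from h import *
o=ctrl.get_obs(); print({k:np.round(o[k],4) for k in('time_s','ee_pos','force','moment','grip_width')})"
```

```text
{'time_s': np.float64(17.2), 'ee_pos': array([0.67  , 0.2494, 0.086 ]), 'force': array([-0.0893, -0.1438, -5.1805]), 'moment': array([ 0.0578, -0.1175,  0.0083]), 'grip_width': np.float64(0.0258)}
```

Request:
step_arm:
  deltas:
    - {"dp": [0,0,0],"twist": 0}
    - {"dp": [0,0,0],"twist": 0}
    - {"dp": [0,0,0],"twist": 0}
  squeeze: 6

```text
time_s: 17.5
ee_pos: [0.6698, 0.2493, 0.0853]
eef_rot: [-3.142, 0.0, 3.135]
force: [-1.3, -1.0, -5.2]
grip_width: 0.0262
grip_force: 6.0
```

```bash
python3 -c "
from h import *
o=ctrl.get_obs(); print({k:np.round(o[k],4) for k in('time_s','ee_pos','force','moment','grip_width')})"
```

```text
{'time_s': np.float64(17.5), 'ee_pos': array([0.6698, 0.2493, 0.0853]), 'force': array([-1.2609, -1.0157, -5.213 ]), 'moment': array([-0.0001, -0.0098, -0.0306]), 'grip_width': np.float64(0.0262)}
```

```bash
cat > tilt.py <<'E'
from snap import *
def tilt(n='t'):
    im,d=ctrl.camera('scene'); C=cloud('scene',d); p=ctrl.get_obs()['ee_pos']
    g=im.astype(int); near=(np.abs(C[...,0]-p[0])<.12)&(np.abs(C[...,1]-p[1])<.06)
    red=near&(g[...,0]-g[...,1]>45)&(C[...,2]>.03); alu=near&(g.max(-1)-g.min(-1)<22)&(g.min(-1)>120)&(C[...,2]>.03)&(C[...,2]<p[2]+.008)
    w=C[alu]-p; print('alu n',len(w),'x,y,z pct rel tcp',np.round(np.percentile(w,[5,50,95],0),3).tolist())
    # ransac plane
    rng=np.random.default_rng(0); best=0
    for _ in range(400):
        q=w[rng.choice(len(w),3,False)]; nn=np.cross(q[1]-q[0],q[2]-q[0]); L=np.linalg.norm(nn)
        if L<1e-6: continue
        nn/=L; i=np.abs((w-q[0])@nn)<.0025
        if i.sum()>best: best=i.sum(); I=i
    q=w[I]; c=q.mean(0); nn=np.linalg.svd(q-c)[2][2]; nn*=np.sign(nn[2]); print('plane n',best,'normal',np.round(nn,3),'centre rel',np.round(c,4),'span',np.round(np.ptp(q,0),3),'tilt deg',np.round(np.degrees(np.arctan2(nn[0],nn[2])),1))
    w=C[red]-p; print('red',len(w),np.round(np.percentile(w,[5,50,95],0),3).tolist()); np.save('tilt_im.npy',im)
E
python3 -c "
from tilt import *
tilt(); o=ctrl.get_obs(); print(o['time_s'],np.round(o['moment'],3),np.round(o['force'],2))"
```

```text
alu n 376 x,y,z pct rel tcp [[-0.022, -0.04, -0.022], [0.001, -0.013, -0.017], [0.012, 0.039, -0.011]]
plane n 299 normal [0.22  0.01  0.975] centre rel [-0.0024 -0.0021 -0.0168] span [0.04  0.084 0.012] tilt deg 12.7
red 235 [[-0.01, -0.012, -0.044], [0.008, -0.0, 0.025], [0.016, 0.011, 0.03]]
17.55 [ 0.025 -0.047  0.015] [-0.25  0.19 -5.31]
```

Easing the grip let it swing from 35° to about 13°. I'll ease a little more.

Request:
step_arm:
  deltas:
    - {"dp": [0,0,0],"twist": 0}
    - {"dp": [0,0,0],"twist": 0}
    - {"dp": [0,0,0],"twist": 0}
    - {"dp": [0,0,0],"twist": 0}
  squeeze: 4.8

```text
time_s: 17.95
ee_pos: [0.6698, 0.2493, 0.0853]
eef_rot: [3.142, -0.0, 3.135]
force: [-0.3, 0.5, -4.8]
grip_width: 0.0259
grip_force: 4.8
```

```bash
python3 -c "
from tilt import *
tilt(); o=ctrl.get_obs(); print(o['time_s'],np.round(o['moment'],3),np.round(o['force'],2))"
```

```text
alu n 381 x,y,z pct rel tcp [[-0.023, -0.04, -0.022], [0.0, -0.013, -0.017], [0.012, 0.039, -0.012]]
plane n 297 normal [ 0.191 -0.006  0.982] centre rel [-0.0021 -0.0017 -0.017 ] span [0.041 0.084 0.011] tilt deg 11.0
red 232 [[-0.009, -0.011, -0.044], [0.008, -0.0, 0.025], [0.016, 0.011, 0.031]]
18.0 [ 0.07  -0.026 -0.007] [-0.98 -0.7  -4.08]
```

Request:
step_arm:
  deltas:
    - {"dp": [0,0,0.1],"twist": 0}
    - {"dp": [0,0,0.08],"twist": 0}
    - {"dp": [0,0,0.025],"twist": 0}
    - {"dp": [0,0,0.025],"twist": 0}
    - {"dp": [0,0,0],"twist": 0}

```text
time_s: 18.5
ee_pos: [0.67, 0.2493, 0.0766]
eef_rot: [3.142, 0.001, 3.135]
force: [-0.5, -1.6, -1.0]
grip_width: 0.0256
grip_force: 4.8
```

Request:
step_arm:
  deltas:
    - {"dp": [0,0,0.025],"twist": 0}
    - {"dp": [0,0,0],"twist": 0}

```text
time_s: 18.7
ee_pos: [0.6704, 0.2493, 0.0763]
eef_rot: [3.141, 0.002, 3.134]
force: [-1.0, -2.2, 4.2]
grip_width: 0.026
grip_force: 4.8
```

Request:
step_arm:
  deltas:
    - {"dp": [0,0,0.025],"twist": 0}
    - {"dp": [0,0,0],"twist": 0}

```text
time_s: 18.9
ee_pos: [0.6706, 0.2493, 0.0757]
eef_rot: [3.141, 0.003, 3.134]
force: [0.5, -2.3, 6.3]
grip_width: 0.0259
grip_force: 4.8
```

```bash
python3 -c "
from tilt import *
tilt(); o=ctrl.get_obs(); print(o['time_s'],np.round(o['moment'],3),np.round(o['force'],2))"
```

```text
alu n 373 x,y,z pct rel tcp [[-0.024, -0.04, -0.021], [0.0, -0.014, -0.016], [0.011, 0.039, -0.011]]
plane n 283 normal [ 0.2   -0.001  0.98 ] centre rel [-0.0024 -0.0026 -0.0165] span [0.04  0.084 0.011] tilt deg 11.6
red 211 [[-0.009, -0.011, -0.002], [0.007, 0.0, 0.027], [0.016, 0.012, 0.032]]
18.95 [-0.367  0.041 -0.015] [-0.02 -1.77  6.79]
```

Request:
step_arm:
  deltas:
    - {"dp": [0.1,0,0],"twist": 0}
    - {"dp": [0.1,0,0],"twist": 0}
    - {"dp": [0.1,0,0],"twist": 0}
    - {"dp": [0.1,0,0],"twist": 0}
    - {"dp": [0.1,0,0],"twist": 0}
    - {"dp": [0,0,0],"twist": 0}

```text
time_s: 19.55
ee_pos: [0.6489, 0.2496, 0.0734]
eef_rot: [-3.141, -0.001, 3.135]
force: [-0.2, -0.2, -4.3]
grip_width: 0.0259
grip_force: 4.8
```

```bash
python3 -c "
from tilt import *
tilt(); o=ctrl.get_obs(); print(o['time_s'],np.round(o['ee_pos'],4),np.round(o['moment'],3),np.round(o['force'],2))"
```

```text
alu n 383 x,y,z pct rel tcp [[-0.016, -0.039, -0.019], [0.007, -0.011, -0.015], [0.02, 0.039, -0.012]]
plane n 302 normal [-0.024  0.001  1.   ] centre rel [ 0.0048 -0.0021 -0.0155] span [0.044 0.084 0.006] tilt deg -1.4
red 251 [[-0.012, -0.011, -0.009], [0.012, -0.0, 0.026], [0.016, 0.011, 0.031]]
19.6 [0.6492 0.2495 0.0735] [ 0.045 -0.047  0.015] [-0.14  0.79 -4.36]
```

Request:
step_arm:
  deltas:
    - {"dp": [0,0,0.03],"twist": 0}
    - {"dp": [0,0,0],"twist": 0}
    - {"dp": [0,0,0],"twist": 0}

```text
time_s: 19.9
ee_pos: [0.6499, 0.2495, 0.0733]
eef_rot: [3.141, 0.0, 3.135]
force: [-1.2, -0.5, 2.1]
grip_width: 0.026
grip_force: 4.8
```

Request:
step_arm:
  deltas:
    - {"dp": [0,0,0],"twist": 0}
    - {"dp": [0,0,0],"twist": 0}
    - {"dp": [0,0,0],"twist": 0}
    - {"dp": [0,0,0],"twist": 0}
    - {"dp": [-0.03,0,0.1],"twist": 0}
    - {"dp": [0,0,0.08],"twist": 0}
    - {"dp": [0,0,0],"twist": 0}
  gripper: 0

```text
time_s: 20.6
ee_pos: [0.6507, 0.2493, 0.0649]
eef_rot: [-3.141, -0.001, 3.135]
force: [0.8, 0.2, -0.2]
grip_width: 0.0472
grip_force: 0.0
```

```bash
python3 -c "
from tilt import *
tilt(); o=ctrl.get_obs(); print(o['time_s'],np.round(o['ee_pos'],4),np.round(o['moment'],3),np.round(o['force'],2))"
```

```text
alu n 342 x,y,z pct rel tcp [[-0.016, -0.039, -0.011], [0.008, -0.012, -0.008], [0.019, 0.038, -0.004]]
plane n 272 normal [-0.029 -0.005  1.   ] centre rel [ 0.0049 -0.0019 -0.0075] span [0.044 0.084 0.006] tilt deg -1.7
red 248 [[-0.013, -0.012, -0.001], [0.011, -0.001, 0.034], [0.016, 0.01, 0.039]]
20.65 [0.6508 0.2493 0.0652] [ 0.09  -0.02  -0.043] [-0.65 -0.73 -0.38]
```

The gauge stands flat on the bench. I'll centre on the grip, close firmly and lift clear of the bottle.

Request:
step_arm:
  deltas:
    - {"dp": [-0.05,0,0],"twist": 0}
    - {"dp": [0,0,0],"twist": 0}
    - {"dp": [0,0,0],"twist": 0}
    - {"dp": [0,0,0],"twist": 0}
    - {"dp": [0,0,0],"twist": 0}
    - {"dp": [0,0,0],"twist": 0}
    - {"dp": [0,0,0],"twist": 0}
  gripper: -0.8
  squeeze: 22

```text
time_s: 21.35
ee_pos: [0.653, 0.2495, 0.0658]
eef_rot: [3.142, 0.0, 3.135]
force: [0.7, 1.0, -0.2]
grip_width: 0.0258
grip_force: 22.0
```

Request:
step_arm:
  deltas:
    - {"dp": [0,0,-0.3],"twist": 0}
    - {"dp": [0,0,-0.6],"twist": 0}
    - {"dp": [0,0,-0.7],"twist": 0}
    - {"dp": [0,0,-0.8],"twist": 0}
    - {"dp": [0,0,-0.8],"twist": 0}
    - {"dp": [0,0,-0.7],"twist": 0}
    - {"dp": [0,0,-0.7],"twist": 0}
    - {"dp": [0,0,-0.4],"twist": 0.905}
    - {"dp": [0,0,0],"twist": 0.905}
    - {"dp": [0,0,0],"twist": 0.905}
    - {"dp": [0,0,0],"twist": 0.905}
    - {"dp": [0,0,0],"twist": 0}

```text
time_s: 22.55
ee_pos: [0.6527, 0.2493, 0.2659]
eef_rot: [-3.141, -0.001, 2.881]
force: [0.3, 0.5, -4.2]
grip_width: 0.0256
grip_force: 22.0
```

```bash
python3 -c "
from tilt import *
tilt(); o=ctrl.get_obs(); print(o['time_s'],np.round(o['ee_pos'],4),np.round(o['eef_rot'],4),np.round(o['force'],2))
d=np.array([.5437,-.0099])-o['ee_pos'][:2]; y=o['eef_rot'][2]; print('tx,ty m',d@[np.cos(y),np.sin(y)],d@[np.sin(y),-np.cos(y)])"
```

```text
alu n 456 x,y,z pct rel tcp [[-0.022, -0.037, -0.012], [0.004, 0.004, -0.008], [0.019, 0.04, -0.006]]
plane n 397 normal [ 0.004 -0.006  1.   ] centre rel [ 0.0026  0.0009 -0.008 ] span [0.058 0.088 0.005] tilt deg 0.2
red 365 [[-0.014, -0.013, -0.035], [0.009, -0.001, 0.032], [0.014, 0.01, 0.038]]
22.6 [0.6527 0.2493 0.2658] [-3.1412e+00 -6.0000e-04  2.8832e+00] [ 0.3   0.31 -4.92]
tx,ty m 0.039169588216738035 -0.27846607728557005
```

Request:
step_arm:
  deltas:
    - {"dp": [0.1225,-0.87,0],"twist": 0}
    - {"dp": [0.1225,-0.87,0],"twist": 0}
    - {"dp": [0.1225,-0.87,0],"twist": 0}
    - {"dp": [0.1225,-0.87,0],"twist": 0}
    - {"dp": [0.1225,-0.87,0],"twist": 0}
    - {"dp": [0.1225,-0.87,0],"twist": 0}
    - {"dp": [0.1225,-0.87,0],"twist": 0}
    - {"dp": [0.1225,-0.87,0],"twist": 0}
    - {"dp": [0,0,0.5],"twist": 0}
    - {"dp": [0,0,0.5],"twist": 0}
    - {"dp": [0,0,0],"twist": 0}
    - {"dp": [0,0,0],"twist": 0}

```text
time_s: 23.8
ee_pos: [0.5436, -0.0095, 0.2265]
eef_rot: [3.142, 0.0, 2.883]
force: [-0.1, 0.1, -4.8]
grip_width: 0.0254
grip_force: 22.0
```

```bash
python3 -c "
from tilt import *
tilt(); o=ctrl.get_obs(); p=o['ee_pos']; print(o['time_s'],np.round(p,4),np.round(o['eef_rot'],4),np.round(o['force'],2))
im,d=ctrl.camera('scene'); C=cloud('scene',d)-p; g=im.astype(int)
al=(np.abs(C[...,:2]).max(-1)<.06)&(g.max(-1)-g.min(-1)<22)&(g.min(-1)>110)&(np.abs(C[...,2]+.008)<.005)
y=o['eef_rot'][2]; tx=C[...,:2]@[np.cos(y),np.sin(y)]; ty=C[...,:2]@[np.sin(y),-np.cos(y)]
print(al.sum(),'crossbar tx',np.round(np.percentile(tx[al],[2,50,98]),4),'ty',np.round(np.percentile(ty[al],[2,50,98]),4))
w=np.c_[tx[al],ty[al]].astype(np.float32); print(cv2.minAreaRect(w*1000))
r=(np.abs(C[...,:2]).max(-1)<.04)&(g[...,0]-g[...,1]>45)&(C[...,2]>.031)&(C[...,2]<.045); print(r.sum(),'redtop tx',np.round(np.percentile(tx[r],[3,97]),4),'ty',np.round(np.percentile(ty[r],[3,97]),4))
"
```

```text
alu n 506 x,y,z pct rel tcp [[-0.112, -0.037, -0.196], [0.009, -0.004, -0.01], [0.105, 0.049, -0.006]]
plane n 249 normal [-0.017 -0.004  1.   ] centre rel [ 0.0039  0.0066 -0.0087] span [0.051 0.086 0.005] tilt deg -0.9
red 708 [[-0.044, -0.018, -0.187], [0.009, -0.0, -0.181], [0.049, 0.019, 0.036]]
23.85 [ 0.5439 -0.0094  0.2269] [3.1414e+00 1.1000e-03 2.8829e+00] [ 0.21  0.56 -4.05]
295 crossbar tx [-0.018  -0.0051  0.021 ] ty [-0.0405  0.0194  0.0417]
((2.0855712890625, 0.43658447265625), (84.1100082397461, 41.544681549072266), 88.7906265258789)
102 redtop tx [-0.0129  0.0141] ty [-0.0118  0.0123]
```

Request:
step_arm:
  deltas:
    - {"dp": [0,0,0.4],"twist": 0}
    - {"dp": [0,0,0.6],"twist": 0}
    - {"dp": [0,0,0.6],"twist": 0}
    - {"dp": [0,0,0.6],"twist": 0}
    - {"dp": [0,0,0.4],"twist": 0}
    - {"dp": [0,0,0.2],"twist": 0}
    - {"dp": [0,0,0.1],"twist": 0}
    - {"dp": [0,0,0],"twist": 0}
    - {"dp": [0,0,0],"twist": 0}

```text
time_s: 24.8
ee_pos: [0.5441, -0.0096, 0.1107]
eef_rot: [3.141, 0.001, 2.882]
force: [-0.3, 0.1, -4.7]
grip_width: 0.0257
grip_force: 22.0
```

Request:
step_arm:
  deltas:
    - {"dp": [0,0,0.07],"twist": 0}
    - {"dp": [0,0,0.07],"twist": 0}
    - {"dp": [0,0,0.07],"twist": 0}
    - {"dp": [0,0,0.07],"twist": 0}
    - {"dp": [0,0,0.05],"twist": 0}
    - {"dp": [0,0,0.05],"twist": 0}
    - {"dp": [0,0,0.03],"twist": 0}
    - {"dp": [0,0,0],"twist": 0}
    - {"dp": [0,0,0],"twist": 0}

```text
time_s: 25.7
ee_pos: [0.5436, -0.0095, 0.0934]
eef_rot: [3.142, 0.0, 2.882]
force: [0.3, 0.1, -4.7]
grip_width: 0.0258
grip_force: 22.0
```

Request:
step_arm:
  deltas:
    - {"dp": [0,0,0.025],"twist": 0}
    - {"dp": [0,0,0.02],"twist": 0}
    - {"dp": [0,0,0],"twist": 0}

```text
time_s: 26.0
ee_pos: [0.5436, -0.0096, 0.0914]
eef_rot: [-3.142, 0.0, 2.882]
force: [0.3, -0.8, -4.0]
grip_width: 0.026
grip_force: 22.0
```

Request:
step_arm:
  deltas:
    - {"dp": [0,0,0.02],"twist": 0}
    - {"dp": [0,0,0],"twist": 0}

```text
time_s: 26.2
ee_pos: [0.5437, -0.0096, 0.0908]
eef_rot: [3.142, 0.0, 2.882]
force: [-0.8, -1.1, -2.6]
grip_width: 0.026
grip_force: 22.0
```

Request:
step_arm:
  deltas:
    - {"dp": [0,0,0.015],"twist": 0}
    - {"dp": [0,0,0],"twist": 0}

```text
time_s: 26.4
ee_pos: [0.5438, -0.0096, 0.0908]
eef_rot: [3.142, 0.001, 2.882]
force: [-2.3, 0.0, 5.1]
grip_width: 0.0257
grip_force: 22.0
```

Request:
step_arm:
  deltas:
    - {"dp": [0,0,0],"twist": 0}
    - {"dp": [0,0,0],"twist": 0}
    - {"dp": [0,0,0],"twist": 0}
  squeeze: 5

```text
time_s: 26.7
ee_pos: [0.5439, -0.0097, 0.0908]
eef_rot: [3.142, 0.001, 2.882]
force: [-2.6, -0.0, 5.3]
grip_width: 0.0258
grip_force: 5.0
```

Request:
step_arm:
  deltas:
    - {"dp": [0,0,0],"twist": 0}
    - {"dp": [0,0,0],"twist": 0}
    - {"dp": [0,0,0],"twist": 0}
    - {"dp": [0,0,0],"twist": 0}
    - {"dp": [0,0,0],"twist": 0}
  gripper: 0.1

```text
time_s: 27.2
ee_pos: [0.5436, -0.0096, 0.0901]
eef_rot: [3.142, -0.0, 2.882]
force: [-0.5, -0.3, -0.3]
grip_width: 0.0515
grip_force: 0.0
```

Request:
step_arm:
  deltas:
    - {"dp": [0,0,-0.2],"twist": 0}
    - {"dp": [0,0,-0.5],"twist": 0}
    - {"dp": [0,0,-0.8],"twist": 0}
    - {"dp": [0,0,-0.9],"twist": 0}
    - {"dp": [0,0,-0.9],"twist": 0}
    - {"dp": [0.6,0.7,0],"twist": 0}
    - {"dp": [0.6,0.7,0],"twist": 0}
    - {"dp": [0.6,0.7,0],"twist": 0}
    - {"dp": [0.6,0.7,0],"twist": 0}
    - {"dp": [0.6,0.7,0],"twist": 0}
    - {"dp": [0,0.7,0],"twist": 0}
    - {"dp": [0,0,0],"twist": 0}

```text
time_s: 28.4
ee_pos: [0.4706, 0.186, 0.2228]
eef_rot: [3.141, 0.001, 2.885]
force: [-0.8, -0.2, -0.5]
grip_width: 0.0515
grip_force: 0.0
```

Run:
```python
from snap import *
snap('final',[('scene',(260,160,400,300)),('top',(250,120,350,220))])
for c in('scene','top'):
    im=np.load(c+'_final.npy'); C=cloud(c,np.load(c+'_final_d.npy')); g=im.astype(int); p=np.array([.5437,-.0096]); q=C[...,:2]-p
    tx=q@[np.cos(-.26),np.sin(-.26)]; ty=q@[np.sin(.26),np.cos(.26)]
    al=(np.hypot(tx,ty)<.06)&(np.abs(C[...,2]-.083)<.006)&(g.max(-1)-g.min(-1)<25); w=C[al]
    A=np.c_[w[:,:2]-w[:,:2].mean(0),np.ones(len(w))]; print(c,al.sum(),'crossbar plane',np.round(np.linalg.lstsq(A,w[:,2],rcond=None)[0],4),cv2.minAreaRect((np.c_[tx[al],ty[al]]*1000).astype(np.float32)))
    r=(np.hypot(tx,ty)<.04)&(g[...,0]-g[...,1]>45)&(C[...,2]>.12)&(C[...,2]<.135); print('  redtop x,y along tang',np.round([tx[r].min(),tx[r].max(),ty[r].min(),ty[r].max()],4),'z',np.round(np.median(C[r][:,2]),4))
```

```text
{'time_s': np.float64(28.4), 'ee_pos': array([0.4706, 0.186 , 0.2228]), 'eef_rot': array([3.1408e+00, 7.0000e-04, 2.8847e+00]), 'force': array([-0.8002, -0.2364, -0.4936]), 'moment': array([ 0.0093, -0.0394, -0.0022]), 'grip_width': np.float64(0.0515)}
scene 350 crossbar plane [-0.0328 -0.0038  0.0823] ((-1.5345325469970703, 0.4124488830566406), (44.65171813964844, 85.7938232421875), 1.1777342557907104)
  redtop x,y along tang [-0.0209  0.0153 -0.0119  0.0135] z 0.1264
top 259 crossbar plane [ 0.0179 -0.0005  0.083 ] ((-1.3451366424560547, -1.1595916748046875), (83.85888671875, 41.23678207397461), 89.63993072509766)
  redtop x,y along tang [-0.0159  0.0119 -0.0132  0.0097] z 0.1266
```

View pics/final.png

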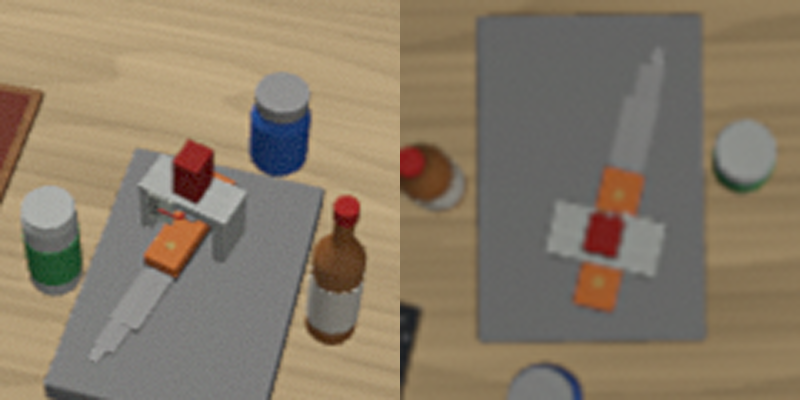

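The gauge stands astride the tang at scene crop (193,190). Its crossbar is 83 mm up, as it should be with the soles on the plate, and it is centred within about 1.5 mm. The tin, jar and bottle stand where they were. I'll do one last blank-shift check and hand in.

Run:
```python
from h import *
r=(288,258,322,290); f=lambda n:np.load(n)[r[1]:r[3],r[0]:r[2]].max(-1).astype(np.float32)
cc,w=cv2.findTransformECC(f('scene_im.npy'),f('scene_final.npy'),np.eye(2,3,dtype=np.float32),cv2.MOTION_TRANSLATION); print('blade shift px',w[:,2],cc)
if np.abs(w[:,2]).max()<.6: print(ctrl.hand_in())
```

```text
blade shift px [-0.05315584  0.06217421] 0.9832140386875267
the job is handed in; nothing more can be done
None
```

The job is handed in at about 28 s: the orange scale lies on the tang within about 0.7 mm of flush with the blank unmoved, and the gauge stands flat on the plate astride it with its foot within about 1.5 mm of the scale's middle; I had to stand the gauge on the bench once to bring it upright before re-gripping it, and I did not read the foot value directly.

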